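# Shut and latch the loading hatch of the whistle-parts tumbler

### The job

Close the open hatch of the blue tumbler gently so that the batch can be run: lower it onto its rubber seal, press it down just enough for the cam tongue under it to pass below the frame edge, and while pressing turn the red wing knob clockwise until its white pointer points at the black line on the hatch's free edge. Do not slam the hatch, crush the seal or force the tongue against the frame. Then let go, leaving the hatch held by the tongue and the other things on the bench where they stand.

Things in the scene. Friction and masses are not known exactly. Their poses are not given: they have to be found in the camera images.
- tumbler: blue steel tumbler, a fixed box 240 (its x) by 220 (its y) by 108 mm tall with a hatch on top. Origin under the centre of its base; its -x side (vents, green switch) roughly faces the robot, the hatch is hinged at its +x end. The motor bell sticks out of the +x side to x = 165 mm.
- hatch: aluminium hatch plate 180 long, 160 wide, 6 mm thick, about 0.18 kg. Origin on the hinge axis, mid-width, at the underside; the plate runs to its -x (free edge x = -180 mm), z = 0 underside, 6 mm top face. The hinge lies at x = 85, z = 124 mm in the tumbler's frame; the knob's axis is 125 mm from the hinge. The stiff, damped hinge (0.3 N m friction, 0.6 N m s) stays where left.
- hatch_angle (a joint): hinge angle in rad: 0 = plate level, positive = open, starts open at 0.5 to 0.9. It meets the seal somewhere between about -0.04 and +0.04 (see seal), and may be pressed some way past that. When fast it stands between about -0.06 and +0.025.
- hatch_hinge (a point): point on the hinge axis, same place and axes as hatch.
- hatch_edge (a point): middle of the free edge of the hatch, on its top face.
- knob: red wing knob on the hatch: disc 66 mm across, top face 7 mm above the plate; on it an upright wing 46 long, 10 thick, 22 mm tall. Origin on its axis at the plate's top face, z out of the plate; the wing lies along its y, white pointer and hidden tongue point to its -y. Grip the wing across its 10 mm; fingertips may press on the disc, which turns with it.
- knob_turn (a joint): knob angle in rad, grows clockwise seen from above, range 0 to 1.7, friction 0.06 N m. At 0 pointer and tongue point to the tumbler's -y (loose); at 1.57 to the free edge (fast). Starts at 0 to 0.3. From about 0.4 on the tongue reaches the frame edge: if the hatch is not pressed down far enough it jams against the edge's side.
- knob_grip (a point): point on the knob's axis at half height of the wing, 18 mm above the plate's top face.
- tongue_tip (a point): end of the steel cam tongue under the hatch, on its upper face, 40 mm from the knob's axis and 19.5 mm below the plate's top face; the tongue is 12 mm wide and 6 mm thick.
- frame: rails of the steel frame around the opening; same origin and axes as the tumbler. Its 8 mm thick front edge, nominal underside 108 mm and top 116 mm up, lies 24 mm from the knob's axis towards the free edge. Edge and seal together sit on shims up to 6 mm higher or lower from one tumbler to the next, which this pose does not show: feel for it.
- seal: mount of the black rubber seal; same origin and axes as the tumbler. Its front bar, 156 mm from the hinge, nominal top 124 mm up (same 6 mm shims), carries the hatch and yields 3.2 N per mm. The tongue clears the edge once the bar is squeezed 2.5 to 3 mm: 10 to 13 N pressed down on the knob. It is crushed at 15.5 N on the bar: about 20 N on the knob. 15 to 16 N on the knob is right.
- whistle_a: black finger whistle with a brass tip, standing upright on a 28 mm round foot, 51 mm tall; origin under its foot; bystander, near the tumbler's +y side.
- whistle_b: black finger whistle with a brass tip, standing upright on a 28 mm round foot, 51 mm tall; origin under its foot; bystander, near the tumbler's +y side.
- whistle_c: black finger whistle with a brass tip, standing upright on a 28 mm round foot, 51 mm tall; origin under its foot; bystander, on the right of the bench.
- whistle_d: black finger whistle with a brass tip, standing upright on a 28 mm round foot, 51 mm tall; origin under its foot; bystander, on the right of the bench.
- tray: grey parts tray 200 by 150 by 50 mm, origin under its centre; bystander.
- oiler: clear oil bottle with red cap, 44 mm across, 120 mm tall, origin under its foot; bystander.
- driver: orange screwdriver, 170 mm long, lying; bystander.

How it is judged:
By the outcome, as a careful person would: the job done as asked, in the order asked, and still so for the second after the job is handed in, with the robot touching nothing.
It also fails if it takes over 64 s, if anything falls off the work surface, if the arm or the gripper's body presses on something with over 40 N, if the wrist force passes 120 N, or if a joint passes its speed limit or range.

### The arm

A 6-joint arm with a two-finger parallel gripper is mounted at the origin on the work surface. World frame = base frame: x ahead of the robot, y to its left, z up, the work surface at z = 0. Lengths are in m, angles in rad, forces in N, time in s.
With the tool pointing down it reaches from about 0.35 to 1 m from the base axis. Payload 7.1 kg.
Tool frame: the origin (TCP) lies at the very end of the fingers, on their centre line; the grasp point (between the pads) lies 19 mm behind it; z points along the fingers, y is the line along which they close (so a half turn about z gives the same grasp; the last joint's range is limited). The gripper opens to 85 mm and grips with 20 to 120 N. Pads are 22 mm wide; open, the fingers measure 114 mm over their backs; the gripper's body (76 mm by 85 mm) begins 54 mm behind the grasp point. The pads swing forward as they close: fully open they stand 13 mm farther back than shut.
Start: joints at [-1.195, 0.423, 1.63, -0, 1.089, -0.019], TCP at [0.24, -0.577, 0.202] pointing down, gripper open.
Joint ranges: [-3, 3], [-0.9, 2.11], [0.09, 2.58], [-1.31, 4.45], [0.11, 2.69], [-2.54, 2.54]. Speed limits (rad/s): [2.39, 2.39, 3.01, 3.14, 3.14, 3.14].

### API

Orientations are given as a unit quaternion [w, x, y, z].
In Python, from rig import manip gives the robot as it stands.
- The arm moves only by the tool servo_tool, never from a script. Its argument "plan" is a list that holds one entry, the list of rows, each a list of 7 numbers: the turn, a rotation vector about the tool's x, y, z in rad, then the shift along the tool's x, y, z in cm, then the closure in counts, from 0 (fully open) to 255 (shut). In form: [[[ax, ay, az, tx, ty, tz, jaw], ...]]. A call has 1 to 8 rows; each row is the pose to reach, as a shift and turn from the pose commanded when the call began, along the tool's axes at that moment; what a row does not reach only later rows make up. A row lasts 1/12 s, in which the tool goes at most 41.7 mm and 7.16 degrees, less where a joint would pass 70% of its speed; a pose out of reach is approached as far as the arm can. A call with a gripper value outside its range is refused whole. The fingers move at their own pace and stop on an object; the grip force is fixed at half the most. Time passes only in rows, so rows that repeat a pose let the fingers close. It gives the time, the measured TCP pose, the force, the opening and the grip force at its end, in the units of the state.
- manip.get_state(): the state, without advancing time (a new reading comes with each control period).
- manip.read_camera(name): name is "scene" or "top" or "wrist"; returns (picture, depth): 384x512x3 uint8, red, green, blue; 384x512 float32, m along the optical axis (not along the pixel's ray), 0 where there is no reading.
- manip.camera_info(name): a dict with "fx", "fy", "cx", "cy" (pixels), "world_from_camera" (4x4, takes a point from camera to world coordinates). Camera axes: x right, y down, z forward; pixel columns grow to the right and rows downward; lengths in m; the calibration is good to about 2 mm. The wrist camera is an equidistant fisheye: a pixel r from the principal point sees the ray r / f radians off the axis. A picture is of the moment at which its call begins: read the wrist's pose just before it. camera_info takes no time and is no camera call; for the wrist camera it gives the pose at the moment of the call.
- manip.sign_off(): hands the job in; it is judged then, once.
The state is a dict: "time_s": time; "joint_pos": joint angles; "joint_vel": joint speeds; "joint_torque": joint torques, N m; "position": TCP position; "tcp_rot": TCP orientation; "contact_force": force on the tool from outside, world axes, zero at the start; "torque": the same for the moment, N m; "finger_gap": finger opening in m; "finger_force": force on a finger pad.
Only numpy, scipy, OpenCV 4.12 (cv2) and the standard library are available. Lean on these libraries where they do the work, as an engineer would, in place of code of your own. Each camera call takes 0.05 s, during which the arm holds its last target. There are 200 camera calls.

## Working session

There is one attempt and no reset: what is moved stays moved. The work goes in short steps, Python scripts to look and compute and a tool call to move; the robot and the scene stay as the last step left them, time stands still between calls to the robot, and variables do not carry over. Pictures are saved under pics/ and viewed, at most 10 in all, crops included, and the job is handed in when it is done.

Besides the shell and the picture viewer there is one more tool, called after "Call:" by a JSON object that holds its "op" and its "data". servo_tool: Moves the arm, as the interface text tells. Its arguments: {"type":"object","properties":{"plan":{"type":"array"}},"required":["plan"]}

```bash
mkdir -p pics; cat > h.py <<'E'
import numpy as np, cv2
from rig import manip
from scipy.spatial.transform import Rotation as R
def snap(n,f):
    i=manip.camera_info(n); p,d=manip.read_camera(n)
    cv2.imwrite('pics/'+f+'.png',p[:,:,::-1]); np.savez('pics/'+f,p=p,d=d,T=i['world_from_camera'],K=[i['fx'],i['fy'],i['cx'],i['cy']]); return p,d,i
def cloud(d,i):
    v,u=np.indices(d.shape); T=np.array(i['world_from_camera'])
    c=np.stack([(u-i['cx'])/i['fx']*d,(v-i['cy'])/i['fy']*d,d],-1)
    return c@T[:3,:3].T+T[:3,3]
def st():
    s=manip.get_state()
    print({k:np.round(s[k],4).tolist() for k in ['time_s','joint_pos','position','tcp_rot','contact_force','torque','finger_gap']}); return s
E
python3 - <<'E'
from h import *
st()
a=snap('scene','s0')[0]; b=snap('top','t0')[0]
cv2.imwrite('pics/both.png',cv2.resize(np.hstack([a,b])[:,:,::-1],(800,300)))
E
```

```text
{'time_s': 0.0, 'joint_pos': [-1.195, 0.4238, 1.6307, -0.0, 1.0886, -0.019], 'position': [0.2402, -0.5763, 0.2014], 'tcp_rot': [-0.0008, 0.9806, 0.1961, -0.0001], 'contact_force': [0.3069, 0.0875, -0.5501], 'torque': [0.0347, -0.048, 0.0497], 'finger_gap': 0.0855}
```

View pics/s0.png

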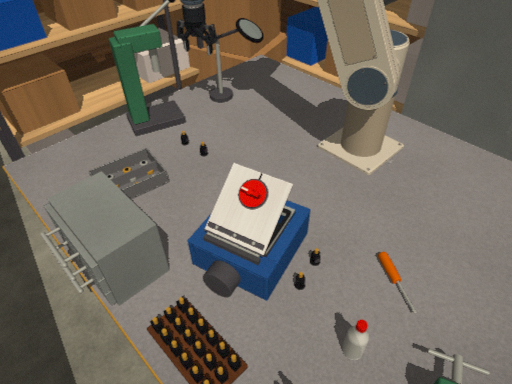

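View pics/t0.png

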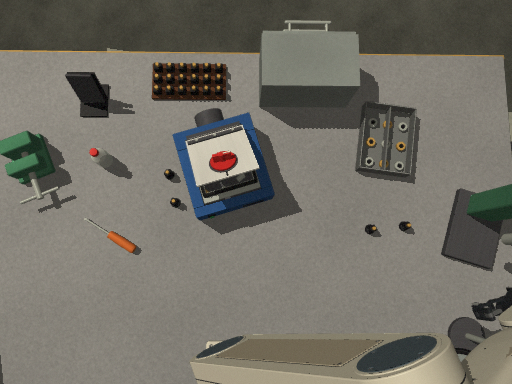

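The scene view shows the blue tumbler with its open hatch and the red knob at (253,193). The top view has the tumbler at (222,165), the motor bell at (208,117) and the knob at (223,161), with whistles at (169,174), (175,202), (370,229) and (405,226). Next I measure from depth.

```bash
python3 - <<'E'
from h import *
for f in ['t0','s0']:
    z=np.load(f'pics/{f}.npz'); p=z['p'].astype(int); K=z['K']; i=dict(fx=K[0],fy=K[1],cx=K[2],cy=K[3],world_from_camera=z['T'])
    X=cloud(z['d'],i); r,g,b=p[...,0],p[...,1],p[...,2]
    ok=z['d']>0
    near=ok&(X[...,0]>.35)&(X[...,0]<1.0)&(X[...,2]>.03)&(X[...,2]<.35)
    blue=near&(b>1.6*r)&(b>70)
    n,l,s,c=cv2.connectedComponentsWithStats(blue.astype(np.uint8)); print(f,[s[k].tolist() for k in range(1,n) if s[k][4]>100])
    top=blue&(X[...,2]>.095)&(X[...,2]<.118)
    if f=='t0':
        P=X[top]; print('blue z',np.median(P[:,2]))
        rect=cv2.minAreaRect(P[:,:2].astype(np.float32)); print('rect',rect)
        C0=np.array(rect[0])
    D=np.hypot(X[...,0]-C0[0],X[...,1]-C0[1])<.2
    red=near&D&(r>140)&(g<60)&(b<60)
    P=X[red]; print('red',len(P),P.mean(0),P.min(0),P.max(0))
    wh=near&D&(r>170)&(g>160)&(b>140)&(X[...,2]>.13)
    n,l,s,c=cv2.connectedComponentsWithStats(wh.astype(np.uint8)); k=1+np.argmax(s[1:,4]); wh=l==k
    W=X[wh]; m=np.median(W,0); 
    for _ in range(3):
        c=W.mean(0); u,sv,vt=np.linalg.svd(W-c,full_matrices=False); nn=vt[2]*np.sign(vt[2][2]); e=(W-c)@nn; W=W[abs(e)<.004]
    print('plate',len(W),c,nn,'tilt',np.arccos(nn[2]),'az',np.degrees(np.arctan2(nn[1],nn[0])))
    h=(P-c)@nn; disc=P[(h>.003)&(h<.011)]; print('disc',len(disc),disc.mean(0),'h',np.median((disc-c)@nn)); wing=P[h>.02]; print('wing',len(wing),wing.mean(0) if len(wing) else 0)
    ax=np.array([nn[0],nn[1],0]);ax/=np.linalg.norm(ax); a=np.cross(nn,np.cross(ax,nn)); y=np.cross([0,0,1],ax)
    # plate axis extents
    xp=np.cross(y,nn); xs=(W-c)@xp; ys=(W-c)@y; print('ext',np.percentile(xs,[.5,99.5]),np.percentile(ys,[.5,99.5]),'edge mid',c+xp*np.percentile(xs,.5)+y*np.percentile(ys,[.5,99.5]).mean(),'far',c+xp*np.percentile(xs,99.5)+y*np.percentile(ys,[.5,99.5]).mean())
E
```

```text
t0 [[173, 113, 90, 105, 1651]]
blue z 0.10781085332889218
rect ((0.5867154598236084, 0.0637136921286583), (0.24027232825756073, 0.21873687207698822), 16.873489379882812)
red 225 [0.56930146 0.06198821 0.21662941] [0.54935504 0.0293457  0.19374409] [0.59555382 0.09228725 0.23240379]
plate 2016 [0.59151441 0.06559042 0.1881023 ] [0.55615146 0.16747171 0.81403242] tilt 0.6197349704802859 az 16.758418777051926
disc 188 [0.56600593 0.06090246 0.21501615] h 0.006998385633109503
wing 34 [0.58693922 0.06868255 0.22594874]
ext [-0.07780015  0.07987511] [-0.07902942  0.07833521] edge mid [0.53097242 0.04699714 0.23329014] far [0.65387393 0.08400599 0.14170928]
s0 [[0, 0, 47, 51, 1786], [188, 201, 122, 96, 3568]]
red 517 [0.57968735 0.06369823 0.20937925] [0.55123966 0.02409849 0.18678591] [0.60518465 0.09307528 0.23013672]
plate 3599 [0.59993781 0.07120581 0.18214596] [0.55552579 0.16829605 0.81428959] tilt 0.619292055774462 az 16.854138652442515
disc 429 [0.57786993 0.06362277 0.20720134] h 0.006926423022241369
wing 69 [0.58947125 0.06960624 0.22460905]
ext [-0.08772138  0.08549662] [-0.08232108  0.07512767] edge mid [0.53261824 0.04705327 0.23306462] far [0.66760921 0.08794867 0.1325187 ]
```

```bash
cat >> h.py <<'E'
YAW=np.radians(16.85); C=np.array([.5867,.0637,0]); u=np.array([np.cos(YAW),np.sin(YAW),0]); yv=np.array([-u[1],u[0],0]); H=C+.085*u+[0,0,.124]
def pose(th,k,h,r=.125):
    xp=np.cos(th)*u-np.sin(th)*np.array([0,0,1]); n=np.cross(xp,yv)
    y=R.from_rotvec(-k*n).apply(xp); z=-n
    return H-r*xp+(.006+h)*n, R.from_matrix(np.c_[np.cross(y,z),y,z])
def cur():
    s=manip.get_state(); q=s['tcp_rot']; return np.array(s['position']),R.from_quat([q[1],q[2],q[3],q[0]])
def rel(p0,R0,p,Rt):
    return np.round(np.r_[(R0.inv()*Rt).as_rotvec(),R0.inv().apply(p-p0)*100],3).tolist()
E
python3 - <<'E'
from h import *
p0,R0=cur()
t=pose(.6195,.15,.09); print(t[0],t[1].as_quat()); print(rel(p0,R0,*t))
for f in ['t0','s0']:
    z=np.load(f'pics/{f}.npz'); p=z['p'].astype(int); K=z['K']; X=cloud(z['d'],dict(fx=K[0],fy=K[1],cx=K[2],cy=K[3],world_from_camera=z['T']))
    o,_=pose(.6195,0,0); xp=np.cos(.6195)*u-np.sin(.6195)*np.array([0,0,1]); n=np.cross(xp,yv)
    L=(X-o)@np.c_[xp,yv,n]
    m=(p[...,0]>120)&(p[...,1]<60)&(np.hypot(L[...,0],L[...,1])<.04)&(L[...,2]>.015)&(L[...,2]<.035)
    Q=L[m]; 
    v=np.linalg.svd(Q[:,:2]-Q[:,:2].mean(0))[2][0]; v*=np.sign(v[1]); print(f,len(Q),Q.mean(0),'k',np.arctan2(v[0],v[1]),Q.min(0),Q.max(0))
E
```

```text
[0.62399613 0.07499589 0.27473873] [ 0.623232    0.72018491 -0.25771622 -0.1627818 ]
[0.458, -0.483, -1.275, 60.481, -45.374, -7.256]
t0 44 [-0.00292685  0.00384394  0.02768997] k 0.15732211779413888 [-0.00990599 -0.02278363  0.0193556 ] [0.00437853 0.0221665  0.03209833]
s0 80 [0.00133611 0.00673402 0.0280797 ] k 0.061484121390829906 [-0.00682346 -0.02169758  0.01545426] [0.0082246  0.02320898 0.03199849]
```

Call:
{"op": "servo_tool", "data": {"plan": [[[0.06,-0.06,-0.16,5,-3,-4,150],[0.1,-0.1,-0.28,9,-6,-7,150],[0.15,-0.15,-0.4,13,-9,-10,150],[0.19,-0.2,-0.52,17,-12,-12,150],[0.22,-0.23,-0.62,20,-15,-13,150],[0.25,-0.26,-0.7,23,-17,-13,150],[0.27,-0.28,-0.75,26,-19.5,-13,150],[0.28,-0.3,-0.78,29,-22,-13,150]]]}}

```text
time_s: 0.77
position: [0.3959, -0.3138, 0.3265]
tcp_rot: [-0.105, 0.811, 0.549, -0.17]
contact_force: [0.7, -0.6, 0.1]
finger_gap: 0.0346
finger_force: 0.0
```

```bash
python3 - <<'E'
from h import *
st(); print(rel(*cur(),*pose(.6195,.1,.09)))
E
```

```text
{'time_s': 0.7667, 'joint_pos': [-0.5506, 0.3049, 1.5701, -0.2205, 1.604, -0.14], 'position': [0.3959, -0.3138, 0.3265], 'tcp_rot': [-0.1045, 0.8114, 0.5495, -0.1697], 'contact_force': [0.689, -0.5628, 0.112], 'torque': [-0.0544, -0.2212, 0.0093], 'finger_gap': 0.0346}
[0.18, -0.177, -0.541, 44.598, 6.819, -4.794]
```

Call:
{"op": "servo_tool", "data": {"plan": [[[0.02,-0.02,-0.07,4,0.6,-1,150],[0.05,-0.05,-0.14,8,1.2,-2,150],[0.07,-0.07,-0.21,12,1.8,-3,150],[0.09,-0.09,-0.28,16,2.4,-4,150],[0.11,-0.11,-0.35,20,3,-4.5,150],[0.14,-0.14,-0.42,24,3.6,-5,150],[0.16,-0.16,-0.49,28,4.2,-5,150],[0.18,-0.177,-0.54,32,4.9,-5,150]]]}}

```text
time_s: 1.43
position: [0.5665, -0.0351, 0.3028]
tcp_rot: [-0.169, 0.606, 0.735, -0.254]
contact_force: [0.9, -0.0, -0.4]
finger_gap: 0.0351
finger_force: 0.0
```

```bash
python3 - <<'E'
from h import *
st(); print(rel(*cur(),*pose(.6195,.1,.09)))
E
```

```text
{'time_s': 1.4333, 'joint_pos': [0.0112, 0.5779, 1.2819, -0.1702, 1.8785, -0.1827], 'position': [0.5665, -0.0351, 0.3028], 'tcp_rot': [-0.1694, 0.6057, 0.7349, -0.2536], 'contact_force': [0.8715, -0.0038, -0.3992], 'torque': [0.0365, -0.2788, -0.0387], 'finger_gap': 0.0351}
[-0.0, -0.001, -0.002, 9.708, 7.762, -2.754]
```

Call:
{"op": "servo_tool", "data": {"plan": [[[0,0,0,2,1.6,-1,150],[0,0,0,5,4,-2,150],[0,0,0,8,6.4,-2.5,150],[0,0,0,9.7,7.75,-2.75,150],[0,0,0,9.7,7.75,-2.75,150],[0,0,0,9.7,7.75,-2.75,150]]]}}

```text
time_s: 1.93
position: [0.6234, 0.0733, 0.2739]
tcp_rot: [-0.17, 0.606, 0.734, -0.254]
contact_force: [0.6, -0.7, -0.0]
finger_gap: 0.0347
finger_force: 0.0
```

```bash
python3 - <<'E'
from h import *
st(); print(rel(*cur(),*pose(.6195,.1,.09)))
p,d,i=snap('wrist','w0'); print(i)
print(rel(*cur(),*pose(.6195,.1,.009)))
E
```

```text
{'time_s': 1.9333, 'joint_pos': [0.1435, 0.7111, 1.1134, -0.0924, 1.9316, -0.0517], 'position': [0.6234, 0.0733, 0.2739], 'tcp_rot': [-0.1695, 0.6064, 0.7341, -0.2543], 'contact_force': [0.6464, -0.6851, -0.0149], 'torque': [0.0578, -0.266, 0.0076], 'finger_gap': 0.0347}
[-0.002, -0.001, -0.004, 0.143, 0.021, -0.133]
{'fx': 297.3186396354542, 'fy': 297.3186396354542, 'cx': 260.05445211686435, 'cy': 190.38986288171546, 'world_from_camera': array([[ 0.80392688,  0.35196633, -0.47939679,  0.70410052],
       [ 0.13457696, -0.89282805, -0.42982219,  0.16988914],
       [-0.57930184,  0.28102984, -0.76513503,  0.40930831],
       [ 0.        ,  0.        ,  0.        ,  1.        ]])}
[-0.001, -0.001, -0.005, 0.241, 0.093, 8.02]
```

View pics/w0.png

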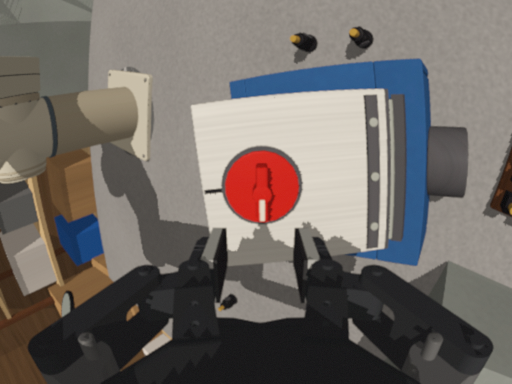

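The wrist view shows the knob disc at (262,186) with the wing running vertically, the white pointer at (262,210), the black line at (213,191), and the fingers on either side at (220,250) and (300,250). I'll check this by casting rays onto the plate planes.

```bash
cat >> h.py <<'E'
def wray(z,px):
    K=z['K']; T=z['T']; d=np.array(px,float)-K[2:]; r=np.linalg.norm(d); a=r/K[0]
    v=np.r_[d/r*np.sin(a),np.cos(a)]; return T[:3,3],T[:3,:3]@v
def knobm(f,th,reds=(120,60)):
    z=np.load(f'pics/{f}.npz'); p=z['p'].astype(int); o,_=pose(th,0,0)
    xp=np.cos(th)*u-np.sin(th)*np.array([0,0,1]); n=np.cross(xp,yv)
    def onp(px,h):
        c,v=wray(z,px); s=((o+h*n-c)@n)/(v@n); return (c+s*v-o)@np.c_[xp,yv,n]*1000
    m=((p[...,0]>reds[0])&(p[...,1]<reds[1])&(p[...,2]<reds[1])).astype(np.uint8)
    c=max(cv2.findContours(m,0,2)[0],key=cv2.contourArea); pts=np.array([onp(q[0],.007) for q in cv2.convexHull(c)])
    (cx,cy),r=cv2.minEnclosingCircle(pts[:,:2].astype(np.float32)); print('disc mm',cx,cy,'r',r)
    e=cv2.fillPoly(np.zeros_like(m),[cv2.convexHull(c)],1); w=(e>0)&(p.min(-1)>140)
    ys,xs=np.nonzero(w); 
    if len(xs): q=onp((xs.mean(),ys.mean()),.029); print('pointer',len(xs),xs.mean(),ys.mean(),q,'k',np.arctan2(-(q[0]-cx),-(q[1]-cy)))
    return onp
E
python3 - <<'E'
from h import *
o=knobm('w0',.6195); print('line end',o((206,191),0))
E
```

```text
disc mm 0.1712871640920639 -1.4773973226547241 r 33.02424240112305
pointer 104 261.9807692307692 210.09615384615384 [ -0.88636298 -14.82132171  29.        ] k 0.07909544537666967
line end [-5.11865074e+01 -1.48698955e+00  7.95077242e-15]
```

Call:
{"op": "servo_tool", "data": {"plan": [[[0,0,0,0.1,0,2,150],[0,0,0,0.2,0.05,4.5,150],[0,0,0,0.2,0.05,6.2,150],[0,0,0,0.2,0.05,7.2,150],[0,0,0,0.2,0.05,7.7,150],[0,0,0,0.2,0.05,7.9,150],[0,0,0,0.2,0.05,7.9,150]]]}}

```text
time_s: 2.57
position: [0.5802, 0.0609, 0.2112]
tcp_rot: [-0.169, 0.608, 0.734, -0.253]
contact_force: [-0.4, 0.1, -0.5]
finger_gap: 0.0356
finger_force: 0.0
```

```bash
python3 - <<'E'
from h import *
st(); print(rel(*cur(),*pose(.6195,.08,.009)))
E
```

```text
{'time_s': 2.5667, 'joint_pos': [0.1348, 0.6915, 1.2928, -0.0914, 1.7684, -0.0419], 'position': [0.5802, 0.0609, 0.2112], 'tcp_rot': [-0.1688, 0.6078, 0.7336, -0.2527], 'contact_force': [-0.3674, 0.13, -0.4734], 'torque': [0.1289, -0.2308, 0.0271], 'finger_gap': 0.0356}
[0.002, -0.002, -0.026, 0.087, 0.049, 0.257]
```

Call:
{"op": "servo_tool", "data": {"plan": [[[0,0,0,0,0.05,0.1,190],[0,0,0,0,0.05,0.15,210],[0,0,0,0,0.05,0.15,225],[0,0,0,0,0.05,0.15,240],[0,0,0,0,0.05,0.15,255],[0,0,0,0,0.05,0.15,255]]]}}

```text
time_s: 3.07
position: [0.5795, 0.0613, 0.2091]
tcp_rot: [-0.169, 0.607, 0.734, -0.253]
contact_force: [-0.1, -0.8, 0.8]
finger_gap: -0.0
finger_force: 0.0
```

```bash
python3 - <<'E'
from h import *
p0,R0=cur();st(); print(rel(p0,R0,*pose(.6195,.08,.009)))
# knob-frame offset as held
o,Ro=pose(.6195,0,0); off=Ro.inv().apply(p0-o); dR=Ro.inv()*R0; print('off',off*1000,dR.as_rotvec())
for th in np.arange(.6195,-.01,-.0775):
    o2,R2=pose(th,0,0); print(round(th,3),rel(p0,R0,o2+R2.apply(off),R2*dR))
E
```

```text
{'time_s': 3.0667, 'joint_pos': [0.1357, 0.6931, 1.2954, -0.0914, 1.7652, -0.0417], 'position': [0.5795, 0.0613, 0.2091], 'tcp_rot': [-0.169, 0.6073, 0.7338, -0.2531], 'contact_force': [-0.0954, -0.8188, 0.7673], 'torque': [0.0843, -0.3012, -0.0184], 'finger_gap': -0.0}
[0.001, -0.002, -0.025, 0.02, -0.021, 0.05]
off [-0.22202643  0.18941308 -9.49749025] [-0.00083943  0.00199176  0.10539688]
0.62 [-0.0, 0.0, 0.0, 0.0, 0.0, 0.0]
0.542 [-0.077, 0.008, -0.0, -0.011, -0.083, 0.971]
0.464 [-0.154, 0.016, -0.0, -0.013, -0.091, 1.945]
0.387 [-0.231, 0.024, -0.0, -0.008, -0.023, 2.917]
0.31 [-0.308, 0.033, -0.001, 0.005, 0.119, 3.881]
0.232 [-0.385, 0.041, -0.001, 0.026, 0.334, 4.831]
0.154 [-0.462, 0.049, -0.001, 0.055, 0.623, 5.762]
0.077 [-0.539, 0.057, -0.001, 0.091, 0.982, 6.667]
-0.001 [-0.617, 0.065, -0.001, 0.134, 1.409, 7.542]
```

```bash
python3 - <<'E'
from h import *
snap('wrist','w1')
p,d,i=snap('scene','s1'); X=cloud(d,i)
cv2.imwrite('pics/s1c.png',cv2.resize(p[130:290,170:330,::-1],(600,600),interpolation=cv2.INTER_CUBIC))
E
```

```text
(no output)
```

View pics/w1.png

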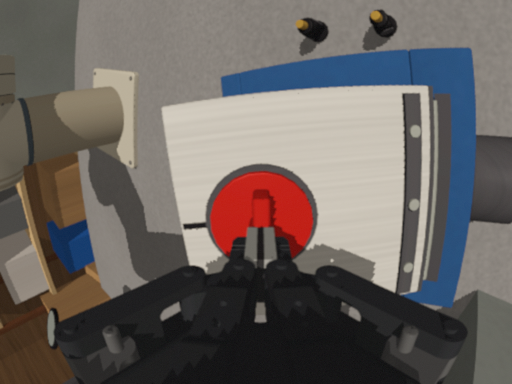

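View pics/s1c.png

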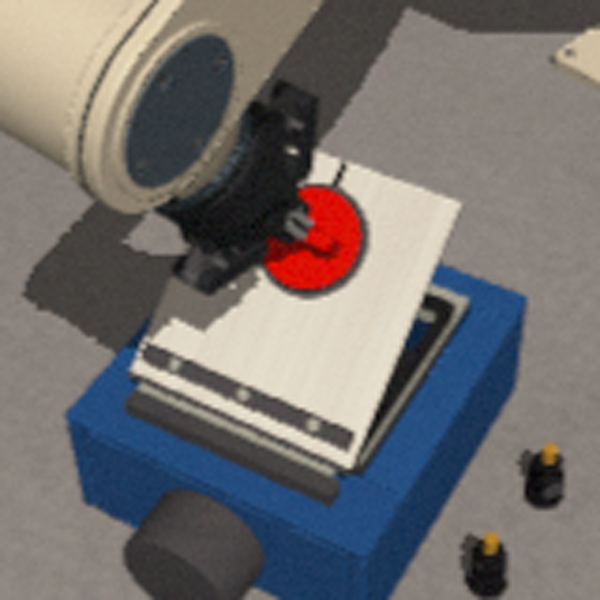

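The wrist view shows the knob disc at (262,215), the wing at (262,205) and the shut fingertips at (262,235). The crop doesn't settle whether the wing is between the pads. I'll project the TCP and look at depth.

```bash
python3 - <<'E'
from h import *
knobm('w1',.6195)
z=np.load('pics/w1.npz'); T=z['T'];K=z['K'];d=z['d']
p0,R0=cur()
def proj(P):
    c=T[:3,:3].T@(P-T[:3,3]); a=np.arctan2(np.hypot(c[0],c[1]),c[2]); q=c[:2]/np.hypot(c[0],c[1]); return K[2:]+q*a*K[0],c
for k in [0,.01,.019,.03,.05]:
    print(k,proj(p0-R0.apply([0,0,k])))
for h in [0,.007,.029]: print('knob',h,proj(pose(.6195,0,h)[0]))
for yy in [-.023,.023]: print('wingend',proj(pose(.6195,0,.029)[0]+yv*yy)[0])
print('depth row col262',[(r,round(float(d[r,262]),3)) for r in range(180,270,6)])
print('row 240',np.round(d[240,232:292:3],3).tolist())
print('row 200',np.round(d[200,232:292:3],3).tolist())
p=z['p']; cv2.imwrite('pics/w1c.png',cv2.resize(p[170:290,190:350,::-1],(800,600),interpolation=cv2.INTER_CUBIC))
E
```

```text
disc mm 0.21620291471481323 -0.8283644318580627 r 32.81975173950195
0 (array([260.95332179, 222.15353423]), array([0.00055812, 0.01972246, 0.18390544]))
0.01 (array([260.99443636, 228.51363326]), array([0.00055407, 0.02247186, 0.17429083]))
0.019 (array([261.03508512, 234.83416828]), array([0.00055042, 0.02494632, 0.16563768]))
0.03 (array([261.09016131, 243.45063151]), array([0.00054597, 0.02797066, 0.15506161]))
0.05 (array([261.20876883, 262.21873742]), array([0.00053787, 0.03346946, 0.13583238]))
knob 0 (array([260.60502949, 216.45173664]), array([0.0003582 , 0.01695545, 0.19293498]))
knob 0.007 (array([260.62761203, 220.41192982]), array([0.00036018, 0.01886601, 0.18620076]))
knob 0.029 (array([260.70959936, 234.86051837]), array([0.0003664 , 0.02487062, 0.16503606]))
wingend [264.80122426 269.80389754]
wingend [256.18134355 195.75977315]
depth row col262 [(180, 0.178), (186, 0.18), (192, 0.172), (198, 0.16), (204, 0.16), (210, 0.16), (216, 0.161), (222, 0.163), (228, 0.148), (234, 0.141), (240, 0.134), (246, 0.129), (252, 0.122), (258, 0.118), (264, 0.118)]
row 240 [0.1899999976158142, 0.14399999380111694, 0.14499999582767487, 0.1420000046491623, 0.1420000046491623, 0.1340000033378601, 0.13300000131130219, 0.13300000131130219, 0.13500000536441803, 0.1340000033378601, 0.1340000033378601, 0.1340000033378601, 0.1340000033378601, 0.1340000033378601, 0.1340000033378601, 0.14300000667572021, 0.14300000667572021, 0.14300000667572021, 0.14300000667572021, 0.1899999976158142]
row 200 [0.18199999630451202, 0.18299999833106995, 0.18199999630451202, 0.18199999630451202, 0.1809999942779541, 0.18199999630451202, 0.18199999630451202, 0.1599999964237213, 0.1589999943971634, 0.1599999964237213, 0.1589999943971634, 0.1599999964237213, 0.1589999943971634, 0.18199999630451202, 0.18199999630451202, 0.18299999833106995, 0.18299999833106995, 0.18299999833106995, 0.18299999833106995, 0.1809999942779541]
```

View pics/w1c.png

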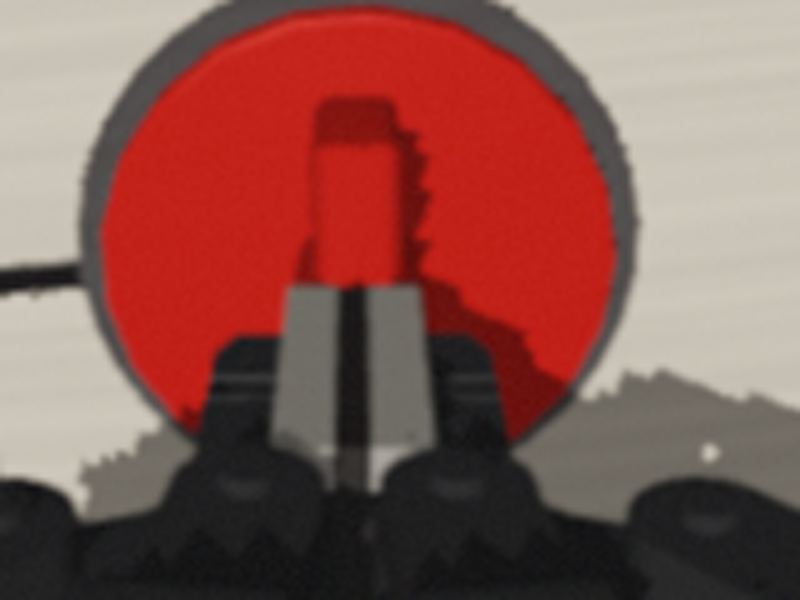

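```bash
python3 - <<'E'
from h import *
p0,R0=cur()
for f in ['w1','s1']:
    z=np.load(f'pics/{f}.npz'); p=z['p'].astype(int); d=z['d'];K=z['K'];T=z['T']
    v,uu=np.indices(d.shape)
    if f=='w1':
        dx,dy=uu-K[2],v-K[3]; r=np.hypot(dx,dy)+1e-9; t=np.tan(r/K[0]); X=np.stack([dx/r*t*d,dy/r*t*d,d],-1)
    else: X=np.stack([(uu-K[2])/K[0]*d,(v-K[3])/K[1]*d,d],-1)
    X=X@T[:3,:3].T+T[:3,3]
    L=R0.inv().apply((X-p0).reshape(-1,3)).reshape(X.shape)*1000
    red=(p[...,0]>2.5*p[...,1])&(p[...,0]>60)
    m=(abs(L[...,0])<16)&(abs(L[...,1])<20)&(L[...,2]<4)&(L[...,2]>-70)&~red&(d>0)
    Q=L[m]; print(f,len(Q)); h,e=np.histogram(Q[:,2],np.arange(-70,8,6)); print(h.tolist(),e.tolist()); Q=Q[np.argsort(-Q[:,2])][:12]; print(np.round(Q,0).tolist())
E
```

```text
w1 2000
[526, 244, 390, 328, 267, 189, 16, 0, 21, 10, 3, 2] [-70, -64, -58, -52, -46, -40, -34, -28, -22, -16, -10, -4, 2]
[[-6.0, -9.0, 3.0], [-10.0, -10.0, 3.0], [-4.0, -8.0, 3.0], [-9.0, -10.0, 2.0], [-5.0, -9.0, 2.0], [-5.0, -9.0, 2.0], [-2.0, 8.0, -6.0], [-0.0, -7.0, -7.0], [-1.0, 8.0, -9.0], [-1.0, 8.0, -11.0], [-1.0, 8.0, -12.0], [2.0, 7.0, -13.0]]
s1 62
[13, 9, 10, 13, 13, 4, 0, 0, 0, 0, 0, 0] [-70, -64, -58, -52, -46, -40, -34, -28, -22, -16, -10, -4, 2]
[[8.0, 6.0, -35.0], [13.0, -6.0, -37.0], [12.0, -3.0, -39.0], [12.0, 5.0, -39.0], [13.0, 2.0, -40.0], [12.0, -5.0, -40.0], [12.0, 0.0, -40.0], [8.0, 7.0, -41.0], [11.0, -1.0, -42.0], [11.0, -6.0, -42.0], [12.0, 4.0, -43.0], [11.0, 2.0, -44.0]]
```

Both cameras put the real fingertips about 34 mm short of the reported TCP, so the fingers closed above the wing. I'll open, go about 3 cm further down while watching the force, and grip again.

Call:
{"op": "servo_tool", "data": {"plan": [[[0,0,0,0,0,0,150],[0,0,0,0,0,0,150],[0,0,0,0,0,0,150],[0,0,0,0,0,1,150],[0,0,0,0,0,1.8,150],[0,0,0,0,0,2.4,150],[0,0,0,0,0,2.8,150],[0,0,0,0,0,2.8,150]]]}}

```text
time_s: 3.83
position: [0.5626, 0.0563, 0.1852]
tcp_rot: [-0.17, 0.607, 0.733, -0.254]
contact_force: [0.4, 0.3, -0.7]
finger_gap: 0.0351
finger_force: 0.0
```

Call:
{"op": "servo_tool", "data": {"plan": [[[0,0,0,0,0,0.2,190],[0,0,0,0,0,0.2,210],[0,0,0,0,0,0.2,225],[0,0,0,0,0,0.2,240],[0,0,0,0,0,0.2,255],[0,0,0,0,0,0.2,255]]]}}

```text
time_s: 4.33
position: [0.5633, 0.0563, 0.1844]
tcp_rot: [-0.169, 0.607, 0.734, -0.253]
contact_force: [4.2, -0.2, -3.4]
finger_gap: 0.0087
finger_force: 60.9
```

```bash
python3 - <<'E'
from h import *
p0,R0=cur();st()
o,Ro=pose(.6195,0,0); off=Ro.inv().apply(p0-o); dR=Ro.inv()*R0; print('off',off*1000,dR.as_rotvec())
for th in np.arange(.6195,-.01,-.0775):
    o2,R2=pose(th,0,0); print(round(th,3),rel(p0,R0,o2+R2.apply(off),R2*dR))
E
```

```text
{'time_s': 4.3333, 'joint_pos': [0.132, 0.693, 1.3563, -0.0925, 1.703, -0.0393], 'position': [0.5633, 0.0563, 0.1844], 'tcp_rot': [-0.1686, 0.6075, 0.734, -0.2526], 'contact_force': [4.1696, -0.1682, -3.3814], 'torque': [0.2574, -1.1798, 0.0845], 'finger_gap': 0.0087}
off [-0.30497724  0.7950242  20.42841504] [-0.002219    0.00196448  0.10546932]
0.62 [0.0, 0.0, 0.0, 0.0, 0.0, 0.0]
0.542 [-0.077, 0.008, -0.0, 0.014, 0.146, 0.958]
0.464 [-0.154, 0.016, -0.0, 0.035, 0.366, 1.901]
0.387 [-0.231, 0.024, -0.0, 0.064, 0.657, 2.825]
0.31 [-0.308, 0.033, -0.001, 0.101, 1.019, 3.723]
0.232 [-0.385, 0.041, -0.001, 0.145, 1.448, 4.59]
0.154 [-0.462, 0.049, -0.001, 0.196, 1.943, 5.421]
0.077 [-0.539, 0.057, -0.001, 0.253, 2.501, 6.211]
-0.001 [-0.617, 0.065, -0.001, 0.317, 3.118, 6.955]
```

Call:
{"op": "servo_tool", "data": {"plan": [[[-0.038,0.004,0,0.006,0.065,0.478,255],[-0.077,0.008,0,0.014,0.146,0.958,255],[-0.115,0.012,0,0.024,0.25,1.43,255],[-0.154,0.016,0,0.035,0.366,1.901,255],[-0.192,0.02,0,0.049,0.505,2.365,255],[-0.231,0.024,0,0.064,0.657,2.825,255],[-0.27,0.028,0,0.082,0.832,3.278,255],[-0.308,0.033,-0.001,0.101,1.019,3.723,255]]]}}

```text
time_s: 5.0
position: [0.5513, 0.0527, 0.1487]
tcp_rot: [-0.085, 0.63, 0.762, -0.126]
contact_force: [6.1, 0.6, -3.0]
finger_gap: 0.0083
finger_force: 61.1
```

```bash
cat >> h.py <<'E'
OFF=np.array([-.0003,.0008,.0204]); DR=R.from_rotvec([-.002,.002,.1055])
def held(th,k=0,press=0):
    o2,R2=pose(th,k,0); return o2+R2.apply(OFF if k==0 else OFF)+np.array([0,0,-press]),R2*DR
def est():
    p0,R0=cur(); n=-R0.apply([0,0,1]); th=np.arctan2(n@u,n[2]); d=p0-H
    print('th from rot',th,'from pos', -1 and np.arctan2(d[2],-(d@u))-np.arctan2(.006-.0204,.125), 'rad',np.hypot(d[2],d@u),'nom',np.hypot(.125,.0144))
E
python3 - <<'E'
from h import *
st();est()
p0,R0=held(.3095)
print('dev',rel(*cur(),p0,R0))
for th in np.arange(.2795,.06,-.03): print(round(th,3),rel(p0,R0,*held(th)))
E
```

```text
{'time_s': 5.0, 'joint_pos': [0.1059, 0.5392, 1.6154, -0.0563, 1.2869, -0.0587], 'position': [0.5513, 0.0527, 0.1487], 'tcp_rot': [-0.0846, 0.63, 0.7616, -0.1257], 'contact_force': [6.1005, 0.5984, -3.0498], 'torque': [0.2427, -0.8472, 0.0185], 'finger_gap': 0.0083}
th from rot 0.3041024527142063 from pos 0.31449917306766734 rad 0.12456232647446881 nom 0.12582670622725528
dev [0.003, -0.0, 0.0, -0.003, -0.039, 0.076]
0.28 [-0.03, 0.003, -0.0, 0.004, 0.048, 0.372]
0.25 [-0.06, 0.006, -0.0, 0.01, 0.107, 0.742]
0.22 [-0.089, 0.009, -0.0, 0.017, 0.177, 1.111]
0.19 [-0.119, 0.013, -0.0, 0.024, 0.257, 1.477]
0.16 [-0.149, 0.016, -0.0, 0.033, 0.349, 1.841]
0.13 [-0.179, 0.019, -0.0, 0.044, 0.452, 2.201]
0.1 [-0.209, 0.022, -0.0, 0.055, 0.565, 2.559]
0.07 [-0.239, 0.025, -0.0, 0.067, 0.689, 2.912]
```

Call:
{"op": "servo_tool", "data": {"plan": [[[-0.03,0.003,0,0.004,0.048,0.372,255],[-0.06,0.006,0,0.01,0.107,0.742,255],[-0.089,0.009,0,0.017,0.177,1.111,255],[-0.119,0.013,0,0.024,0.257,1.477,255],[-0.149,0.016,0,0.033,0.349,1.841,255],[-0.179,0.019,0,0.044,0.452,2.201,255],[-0.209,0.022,0,0.055,0.565,2.559,255],[-0.219,0.023,0,0.059,0.606,2.677,255]]]}}

```text
time_s: 5.67
position: [0.549, 0.0519, 0.1214]
tcp_rot: [-0.024, 0.637, 0.77, -0.035]
contact_force: [6.4, 2.3, -3.1]
finger_gap: 0.0089
finger_force: 60.8
```

```bash
python3 - <<'E'
from h import *
st();est()
p0,R0=held(.09)
print('dev',rel(*cur(),p0,R0))
for th in np.arange(.08,-.051,-.01): print(round(th,3),rel(p0,R0,*held(th)))
E
```

```text
{'time_s': 5.6667, 'joint_pos': [0.0822, 0.4625, 1.7908, -0.0192, 0.971, -0.0944], 'position': [0.549, 0.0519, 0.1214], 'tcp_rot': [-0.024, 0.637, 0.7697, -0.0345], 'contact_force': [6.4085, 2.3376, -3.0921], 'torque': [0.2583, -0.7913, 0.0363], 'finger_gap': 0.0089}
th from rot 0.08410858771014144 from pos 0.09385531121854455 rad 0.12451122293899294 nom 0.12582670622725528
dev [0.004, -0.0, -0.0, -0.002, -0.046, 0.062]
0.08 [-0.01, 0.001, -0.0, 0.001, 0.015, 0.124]
0.07 [-0.02, 0.002, -0.0, 0.003, 0.031, 0.248]
0.06 [-0.03, 0.003, -0.0, 0.004, 0.048, 0.372]
0.05 [-0.04, 0.004, -0.0, 0.006, 0.066, 0.496]
0.04 [-0.05, 0.005, -0.0, 0.008, 0.086, 0.619]
0.03 [-0.06, 0.006, -0.0, 0.01, 0.107, 0.742]
0.02 [-0.07, 0.007, -0.0, 0.012, 0.129, 0.865]
0.01 [-0.08, 0.008, -0.0, 0.014, 0.152, 0.988]
0.0 [-0.089, 0.009, -0.0, 0.017, 0.177, 1.111]
-0.01 [-0.099, 0.011, -0.0, 0.019, 0.202, 1.233]
-0.02 [-0.109, 0.012, -0.0, 0.022, 0.229, 1.355]
-0.03 [-0.119, 0.013, -0.0, 0.024, 0.257, 1.477]
-0.04 [-0.129, 0.014, -0.0, 0.027, 0.287, 1.599]
-0.05 [-0.139, 0.015, -0.0, 0.03, 0.317, 1.72]
```

Call:
{"op": "servo_tool", "data": {"plan": [[[-0.01,0.001,0,0.001,0.06,0.124,255],[-0.02,0.002,0,0.003,0.11,0.248,255],[-0.03,0.003,0,0.004,0.17,0.372,255],[-0.035,0.003,0,0.005,0.18,0.43,255],[-0.04,0.004,0,0.006,0.186,0.496,255]]]}}

```text
time_s: 6.08
position: [0.5491, 0.052, 0.1159]
tcp_rot: [-0.014, 0.637, 0.77, -0.02]
contact_force: [1.0, -0.2, -0.2]
finger_gap: 0.0083
finger_force: 61.1
```

```bash
python3 - <<'E'
from h import *
st();est()
E
```

```text
{'time_s': 6.0833, 'joint_pos': [0.0779, 0.4548, 1.819, -0.0106, 0.9154, -0.1038], 'position': [0.5491, 0.052, 0.1159], 'tcp_rot': [-0.0142, 0.6373, 0.7702, -0.0196], 'contact_force': [0.9989, -0.1729, -0.1619], 'torque': [0.0813, -0.167, 0.0277], 'finger_gap': 0.0083}
th from rot 0.048270730851196854 from pos 0.04992830505870542 rad 0.12463554336410808 nom 0.12582670622725528
```

Call:
{"op": "servo_tool", "data": {"plan": [[[-0.005,0.0005,0,0,0.009,0.062,255],[-0.01,0.001,0,0.002,0.02,0.124,255],[-0.015,0.0015,0,0.003,0.03,0.186,255],[-0.02,0.002,0,0.004,0.04,0.248,255],[-0.02,0.002,0,0.004,0.04,0.248,255]]]}}

```text
time_s: 6.5
position: [0.5492, 0.052, 0.1132]
tcp_rot: [-0.009, 0.637, 0.77, -0.011]
contact_force: [1.0, -0.1, -3.6]
finger_gap: 0.0085
finger_force: 60.8
```

```bash
python3 - <<'E'
from h import *
st();est()
E
```

```text
{'time_s': 6.5, 'joint_pos': [0.0754, 0.4505, 1.8344, -0.0055, 0.8847, -0.1093], 'position': [0.5492, 0.052, 0.1132], 'tcp_rot': [-0.0086, 0.6375, 0.7704, -0.0113], 'contact_force': [0.9745, -0.0973, -3.5817], 'torque': [-0.0607, -0.2231, 0.0849], 'finger_gap': 0.0085}
th from rot 0.028359955842636144 from pos 0.02778913957083405 rad 0.12474016798010591 nom 0.12582670622725528
```

Call:
{"op": "servo_tool", "data": {"plan": [[[-0.005,0.0005,0,0,0.009,0.062,255],[-0.01,0.001,0,0.002,0.02,0.124,255],[-0.015,0.0015,0,0.003,0.03,0.186,255],[-0.015,0.0015,0,0.003,0.03,0.186,255]]]}}

```text
time_s: 6.83
position: [0.5494, 0.0521, 0.1113]
tcp_rot: [-0.004, 0.638, 0.77, -0.005]
contact_force: [0.8, -0.5, -3.0]
finger_gap: 0.0088
finger_force: 60.8
```

```bash
python3 - <<'E'
from h import *
st();est()
E
```

```text
{'time_s': 6.8333, 'joint_pos': [0.0736, 0.4474, 1.8457, -0.0014, 0.8619, -0.1136], 'position': [0.5494, 0.0521, 0.1113], 'tcp_rot': [-0.0044, 0.6376, 0.7704, -0.005], 'contact_force': [0.7681, -0.5305, -2.9512], 'torque': [-0.1238, -0.1513, 0.1144], 'finger_gap': 0.0088}
th from rot 0.013229181075239531 from pos 0.012705728668205768 rad 0.12467567710958354 nom 0.12582670622725528
```

Call:
{"op": "servo_tool", "data": {"plan": [[[-0.005,0.0005,0,0,0.009,0.062,255],[-0.01,0.001,0,0.002,0.019,0.124,255],[-0.015,0.0015,0,0.003,0.028,0.186,255],[-0.015,0.0015,0,0.003,0.028,0.186,255]]]}}

```text
time_s: 7.17
position: [0.5496, 0.0522, 0.1095]
tcp_rot: [-0.0, 0.638, 0.77, 0.001]
contact_force: [0.2, -0.9, -1.8]
finger_gap: 0.0085
finger_force: 61.0
```

```bash
python3 - <<'E'
from h import *
st();est()
E
```

```text
{'time_s': 7.1667, 'joint_pos': [0.0718, 0.4443, 1.8569, 0.0029, 0.839, -0.1183], 'position': [0.5496, 0.0522, 0.1095], 'tcp_rot': [-0.0003, 0.6376, 0.7704, 0.0012], 'contact_force': [0.2332, -0.8794, -1.7801], 'torque': [-0.2308, 0.0155, 0.0882], 'finger_gap': 0.0085}
th from rot -0.0017391439656848065 from pos -0.0021358179246081244 rad 0.12467247604131068 nom 0.12582670622725528
```

Call:
{"op": "servo_tool", "data": {"plan": [[[-0.005,0.0005,0,0,0.009,0.062,255],[-0.01,0.001,0,0.002,0.018,0.124,255],[-0.01,0.001,0,0.002,0.018,0.124,255]]]}}

```text
time_s: 7.42
position: [0.5498, 0.0522, 0.1085]
tcp_rot: [0.003, 0.638, 0.77, 0.005]
contact_force: [-1.3, -1.5, 3.4]
finger_gap: 0.0082
finger_force: 61.6
```

```bash
python3 - <<'E'
from h import *
st();est()
E
```

```text
{'time_s': 7.4167, 'joint_pos': [0.0705, 0.442, 1.8642, 0.0059, 0.8242, -0.1215], 'position': [0.5498, 0.0522, 0.1085], 'tcp_rot': [0.0026, 0.6376, 0.7704, 0.0054], 'contact_force': [-1.3389, -1.5036, 3.4186], 'torque': [-0.3262, 0.4272, 0.06], 'finger_gap': 0.0082}
th from rot -0.011847457212331358 from pos -0.009889127788931529 rad 0.12457882552601486 nom 0.12582670622725528
```

Call:
{"op": "servo_tool", "data": {"plan": [[[-0.005,0.0005,0,0,0.009,0.062,255],[-0.008,0.001,0,0.002,0.015,0.1,255],[-0.008,0.001,0,0.002,0.015,0.1,255],[-0.008,0.001,0,0.002,0.015,0.1,255]]]}}

```text
time_s: 7.75
position: [0.55, 0.0523, 0.1078]
tcp_rot: [0.005, 0.638, 0.77, 0.009]
contact_force: [-3.6, -1.5, 7.3]
finger_gap: 0.0082
finger_force: 62.2
```

```bash
python3 - <<'E'
from h import *
st();est()
E
```

```text
{'time_s': 7.75, 'joint_pos': [0.0696, 0.4403, 1.8697, 0.0085, 0.8128, -0.1245], 'position': [0.55, 0.0523, 0.1078], 'tcp_rot': [0.0047, 0.6375, 0.7704, 0.0087], 'contact_force': [-3.5763, -1.5257, 7.3476], 'torque': [-0.3359, 0.847, 0.0166], 'finger_gap': 0.0082}
th from rot -0.01964200336713253 from pos -0.015998757103352274 rad 0.12449013191943752 nom 0.12582670622725528
```

Call:
{"op": "servo_tool", "data": {"plan": [[[0,0,0,0,-0.04,0.05,255],[0,0,0,0,-0.06,0.1,255],[0,0,0,0,-0.06,0.12,255],[0,0,0,0,-0.06,0.12,255]]]}}

```text
time_s: 8.08
position: [0.55, 0.0523, 0.1072]
tcp_rot: [0.005, 0.638, 0.77, 0.009]
contact_force: [-3.5, -2.6, 10.9]
finger_gap: 0.0088
finger_force: 62.8
```

```bash
python3 - <<'E'
from h import *
st();est()
E
```

```text
{'time_s': 8.0833, 'joint_pos': [0.0694, 0.4408, 1.8709, 0.0086, 0.81, -0.1246], 'position': [0.55, 0.0523, 0.1072], 'tcp_rot': [0.005, 0.6375, 0.7703, 0.0091], 'contact_force': [-3.4595, -2.6, 10.8737], 'torque': [-0.3493, 0.8269, 0.0861], 'finger_gap': 0.0088}
th from rot -0.02075414545580799 from pos -0.020826247050817787 rad 0.12460031333272444 nom 0.12582670622725528
```

Call:
{"op": "servo_tool", "data": {"plan": [[[0,0,0,0,-0.04,0.06,255],[0,0,0,0,-0.06,0.12,255],[0,0,0,0,-0.06,0.13,255],[0,0,0,0,-0.06,0.13,255]]]}}

```text
time_s: 8.42
position: [0.55, 0.0522, 0.1064]
tcp_rot: [0.005, 0.638, 0.77, 0.01]
contact_force: [-5.2, -2.9, 15.3]
finger_gap: 0.0087
finger_force: 63.4
```

```bash
python3 - <<'E'
from h import *
st();est(); p0,R0=cur(); o=H-.125*u; print('tcp vs knob axis (u,y) mm',((p0-o)@u)*1000,((p0-o)@yv)*1000)
E
```

```text
{'time_s': 8.4167, 'joint_pos': [0.0694, 0.4414, 1.8722, 0.0087, 0.8069, -0.1247], 'position': [0.55, 0.0522, 0.1064], 'tcp_rot': [0.0055, 0.6375, 0.7704, 0.0096], 'contact_force': [-5.1522, -2.9233, 15.2882], 'torque': [-0.2307, 0.8153, 0.0629], 'finger_gap': 0.0087}
th from rot -0.02200008960494936 from pos -0.02655568581066714 rad 0.12470341509654673 nom 0.12582670622725528
tcp vs knob axis (u,y) mm 1.5385336471813145 -0.33373003677426794
```

Call:
{"op": "servo_tool", "data": {"plan": [[[0,0,0.06,0,0,0,255],[0,0,0.12,0,0,0,255],[0,0,0.18,0,0,0,255],[0,0,0.24,0,0,0,255],[0,0,0.3,0,0,0,255]]]}}

```text
time_s: 8.83
position: [0.5504, 0.0523, 0.1065]
tcp_rot: [0.004, 0.746, 0.665, 0.011]
contact_force: [-3.1, -1.9, 13.9]
finger_gap: 0.0088
finger_force: 63.2
```

```bash
python3 - <<'E'
from h import *
st();est()
E
```

```text
{'time_s': 8.8333, 'joint_pos': [0.0694, 0.4415, 1.8719, 0.0087, 0.8062, 0.1782], 'position': [0.5504, 0.0523, 0.1065], 'tcp_rot': [0.0042, 0.7465, 0.6653, 0.0106], 'contact_force': [-3.1207, -1.8975, 13.8621], 'torque': [-0.2312, 0.5901, 0.0528], 'finger_gap': 0.0088}
th from rot -0.022761767033808035 from pos -0.026666961776864923 rad 0.1243425201918436 nom 0.12582670622725528
```

Call:
{"op": "servo_tool", "data": {"plan": [[[0,0,0.02,0,0,0.03,255],[0,0,0.08,0,0,0.03,255],[0,0,0.14,0,0,0.03,255],[0,0,0.2,0,0,0.03,255],[0,0,0.26,0,0,0.03,255]]]}}

```text
time_s: 9.25
position: [0.5507, 0.0522, 0.1063]
tcp_rot: [0.003, 0.826, 0.563, 0.011]
contact_force: [-3.1, -1.9, 14.8]
finger_gap: 0.0088
finger_force: 63.3
```

```bash
python3 - <<'E'
from h import *
st();est()
E
```

```text
{'time_s': 9.25, 'joint_pos': [0.0693, 0.4419, 1.8718, 0.0086, 0.8055, 0.4382], 'position': [0.5507, 0.0522, 0.1063], 'tcp_rot': [0.003, 0.8264, 0.563, 0.0113], 'contact_force': [-3.1368, -1.9209, 14.824], 'torque': [-0.3537, 0.5593, 0.0167], 'finger_gap': 0.0088}
th from rot -0.023321760417900978 from pos -0.028088180484787895 rad 0.12408291434716627 nom 0.12582670622725528
```

Call:
{"op": "servo_tool", "data": {"plan": [[[0,0,0.06,0,0,0.01,255],[0,0,0.13,0,0,0.01,255],[0,0,0.2,0,0,0.01,255],[0,0,0.27,0,0,0.01,255],[0,0,0.34,0,0,0.01,255],[0,0,0.41,0,0,0.01,255],[0,0,0.48,0,0,0.01,255]]]}}

```text
time_s: 9.83
position: [0.5511, 0.0519, 0.1064]
tcp_rot: [0.001, 0.937, 0.35, 0.012]
contact_force: [-1.5, -3.8, 13.5]
finger_gap: 0.0086
finger_force: 63.2
```

```bash
python3 - <<'E'
from h import *
st();est()
E
```

```text
{'time_s': 9.8333, 'joint_pos': [0.069, 0.442, 1.8715, 0.0079, 0.8047, 0.9187], 'position': [0.5511, 0.0519, 0.1064], 'tcp_rot': [0.0006, 0.9366, 0.3502, 0.012], 'contact_force': [-1.4534, -3.8062, 13.4987], 'torque': [-0.6557, 0.3561, 0.074], 'finger_gap': 0.0086}
th from rot -0.024059907777621275 from pos -0.028411960285646742 rad 0.12373083544753274 nom 0.12582670622725528
```

Call:
{"op": "servo_tool", "data": {"plan": [[[0,0,0.05,0,0,0.04,255],[0,0,0.12,0,0,0.04,255],[0,0,0.19,0,0,0.04,255],[0,0,0.26,0,0,0.04,255],[0,0,0.33,0,0,0.04,255],[0,0,0.39,0,0,0.04,255],[0,0,0.425,0,0,0.04,255],[0,0,0.425,0,0,0.04,255]]]}}

```text
time_s: 10.5
position: [0.5514, 0.0515, 0.1062]
tcp_rot: [-0.002, 0.989, 0.146, 0.012]
contact_force: [-1.8, -6.7, 15.3]
finger_gap: 0.0088
finger_force: 63.5
```

```bash
python3 - <<'E'
from h import *
st();est(); p0,R0=cur(); y=R0.apply([0,1,0]); print('k tool',np.arctan2(-(y@yv),y@u))
snap('wrist','w2')
E
```

```text
{'time_s': 10.5, 'joint_pos': [0.0685, 0.4424, 1.8714, 0.0072, 0.804, 1.3423], 'position': [0.5514, 0.0515, 0.1062], 'tcp_rot': [-0.0017, 0.9893, 0.1455, 0.0121], 'contact_force': [-1.8233, -6.6639, 15.2709], 'torque': [-1.0186, 0.3007, -0.1025], 'finger_gap': 0.0088}
th from rot -0.024423735045077905 from pos -0.029813146027272863 rad 0.12361153649300607 nom 0.12582670622725528
k tool 1.5727668881558188
```

View pics/w2.png

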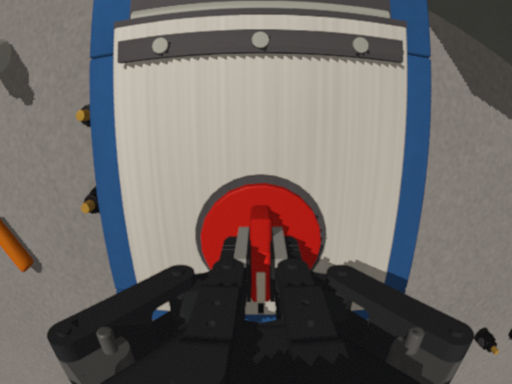

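The wing is gripped, with its white pointer at (261,290) aimed at the free edge. I'll ease off the pressure, open, and retreat.

Call:
{"op": "servo_tool", "data": {"plan": [[[0,0,0,0,0,-0.06,255],[0,0,0,0,0,-0.12,255],[0,0,0,0,0,-0.18,255],[0,0,0,0,0,-0.24,255],[0,0,0,0,0,-0.24,255]]]}}

```text
time_s: 10.97
position: [0.5515, 0.0515, 0.1077]
tcp_rot: [-0.002, 0.989, 0.146, 0.012]
contact_force: [2.1, -5.9, 6.7]
finger_gap: 0.0088
finger_force: 62.0
```

```bash
python3 - <<'E'
from h import *
st();est()
E
```

```text
{'time_s': 10.9667, 'joint_pos': [0.0686, 0.4401, 1.8704, 0.0073, 0.8071, 1.3404], 'position': [0.5515, 0.0515, 0.1077], 'tcp_rot': [-0.0017, 0.9891, 0.1465, 0.0121], 'contact_force': [2.0506, -5.8733, 6.6589], 'torque': [-0.9385, -0.1116, 0.0223], 'finger_gap': 0.0088}
th from rot -0.024510041382758127 from pos -0.01760032633883607 rad 0.1233063131194754 nom 0.12582670622725528
```

Call:
{"op": "servo_tool", "data": {"plan": [[[0,0,0,0,0,-0.04,255],[0,0,0,0,0,-0.08,255],[0,0,0,0,0,-0.12,255],[0,0,0,0,0,-0.12,240],[0,0,0,0,0,-0.12,225],[0,0,0,0,0,-0.12,190],[0,0,0,0,0,-0.12,150],[0,0,0,0,0,-0.12,150]]]}}

```text
time_s: 11.63
position: [0.549, 0.0524, 0.1076]
tcp_rot: [-0.003, 0.989, 0.146, 0.01]
contact_force: [0.3, 1.0, -0.3]
finger_gap: 0.035
finger_force: 0.0
```

Call:
{"op": "servo_tool", "data": {"plan": [[[0,0,0,0,0,0,150],[0,0,0,0,0,-0.5,150],[0,0,0,0,0,-2,150],[0,0,0,0,0,-4,150],[0,0,0,0,0,-7,150],[0,0,0,0,0,-10,150],[0,0,0,0,0,-12,150],[0,0,0,0,0,-12,150]]]}}

```text
time_s: 12.3
position: [0.5496, 0.0515, 0.2328]
tcp_rot: [-0.002, 0.989, 0.146, 0.014]
contact_force: [1.0, 0.0, 0.6]
finger_gap: 0.0356
finger_force: 0.0
```

```bash
python3 - <<'E'
from h import *
st()
snap('wrist','w3'); o=knobm('w3',-.015)
p,d,i=snap('scene','s3')
for f in ['s3','t3']:
    if f=='t3': p,d,i=snap('top','t3')
    X=cloud(d,i); L=(X-H)@np.c_[u,yv,[0,0,1]]; pp=p.astype(int)
    m=(d>0)&(pp.min(-1)>120)&(abs(L[...,1])<.075)&(L[...,0]>-.178)&(L[...,0]<-.02)&(L[...,2]>-.02)&(L[...,2]<.05)
    a=np.polyfit(L[m][:,0],L[m][:,2],1); print(f,m.sum(),'th',-a[0],'z0',a[1], 'z at edge',np.polyval(a,-.18))
E
```

```text
{'time_s': 12.3, 'joint_pos': [0.0681, 0.267, 1.784, 0.0073, 1.0633, 1.3414], 'position': [0.5496, 0.0515, 0.2328], 'tcp_rot': [-0.0021, 0.9891, 0.1465, 0.0139], 'contact_force': [1.0129, 0.0119, 0.6484], 'torque': [0.0032, 0.0164, -0.0011], 'finger_gap': 0.0356}
disc mm 0.5534697771072388 -1.6248658895492554 r 33.2281494140625
pointer 96 261.0 206.5 [-12.79872293  -1.92762321  29.        ] k 1.5481254852833861
s3 2174 th -0.007227504160820247 z0 0.006230135271966447 z at edge 0.004929184523018803
t3 287 th 0.08126774822935309 z0 -0.00471133082078136 z at edge 0.009916863860502195
```

View pics/w3.png

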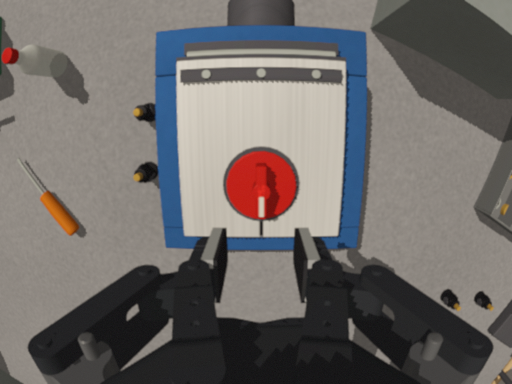

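The wrist view shows the white pointer at (261,206) in line with the black line at (262,228), which gives a knob angle of about 1.55. The hatch lies flat, the whistles, oiler and driver I can see still stand or lie in place, and the gripper is clear.

```bash
python3 -c "
from rig import manip
print(manip.sign_off())"
```

```text
the job is handed in; nothing more can be done
None
```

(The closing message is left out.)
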